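# Square a phone into the alignment jig

## Robot

A 6-joint arm with a two-finger parallel gripper is mounted at the origin on the work surface. World frame = base frame: x ahead of the robot, y to its left, z up, the work surface at z = 0. Lengths are in mm, angles in degrees, forces in N, time in s.
With the tool pointing down it reaches from about 375 to 925 mm from the base axis. Payload 5.7 kg.
Tool frame: the origin (TCP) lies at the very end of the fingers, on their centre line; the grasp point (between the pads) lies 19 mm behind it (robot.tcp_to_grasp is the distance from the TCP to the grasp point, in mm); z points along the fingers, x is the direction in which the jaws open and shut, and the axes are right-handed (so a half turn about z gives the same grasp; the last joint's range is limited). The gripper opens to 85 mm and grips with 20 to 120 N. Pads are 22 mm wide; open, the fingers measure 114 mm over their backs; the gripper's body (76 mm by 85 mm) begins 54 mm behind the grasp point. The pads swing forward as they close: fully open they stand 13 mm farther back than shut.
Start: joints at [-83.199, 20.558, 86.54, -0, 72.909, -6.595], TCP at [138.992, -583.647, 231.267] pointing down, gripper open.
Joint ranges: [-170.27, 170.27], [-57.76, 135], [12.27, 136.19], [-55.21, 235.2], [11.17, 155.16], [-170.74, 170.74]. Speed limits (degrees/s): [136.94, 136.94, 180, 180, 180, 180].

## Interface

Orientations are given as [roll, pitch, yaw] about the fixed x, y, z axes, in that order (R = Rz(yaw) Ry(pitch) Rx(roll)).
In Python, from plant import robot gives the robot as it stands.
- The arm moves only by the shell command python3 -m inch 'ROWS'. ROWS is JSON, a list of rows, each a list of 3 entries, a list of its own where there are three numbers: the shift along the world's x, y, z in m, then the turn, a rotation vector about the world's x, y, z in rad, then the gripper command: -1 is fully open, 1 is shut, values between are in proportion. A call has 1 to 12 rows; each row shifts and turns the commanded pose from where the row before left it; what a row does not reach is not made up. A row lasts 1/10 s, in which the tool goes at most 50 mm and 8.59 degrees, less where a joint would pass 70% of its speed; a pose out of reach is approached as far as the arm can. A call is refused whole if a number of a shift passes 0.05 or a number of a turn 0.15, either way. A call with a gripper value outside its range is refused whole. The fingers move at their own pace and stop on an object; the grip force is fixed at half the most. Time passes only in rows, so rows that do not move let the fingers close. It gives the time, the measured TCP pose, the force and the opening at its end, in the units of the state.
- robot.read_state(): the state, without advancing time (a new reading comes with each control period).
- robot.get_image(name): name is "side" or "top" or "wrist"; returns a dict with "frame" (400x640x3 uint8, red, green, blue), "range_z" (400x640 float32, mm along the optical axis (not along the pixel's ray), 0 where there is no reading), "K" (3x3 intrinsics, pixels), "view" (4x4, takes a point from world to camera coordinates); the wrist camera has in their place "tool_from_camera" (4x4, takes a point from camera to tool coordinates, whose origin is the TCP and whose axes are the tool frame's). Camera axes: x right, y down, z forward; pixel columns grow to the right and rows downward; lengths in mm; the calibration is good to about 2 mm. The wrist camera is an equidistant fisheye: a pixel r from the principal point sees the ray r / f radians off the axis. A picture is of the moment at which its call begins: read the wrist's pose just before it.
- robot.finish_job(): hands the job in, once; it reports no verdict.
The state is a dict: "clock": time; "qpos": joint angles; "dq": joint speeds; "joint_efforts": joint torques, N m; "tool_pos": TCP position; "tcp_rot": TCP orientation; "wrist_force": force on the tool from outside, world axes, zero at the start; "torque": the same for the moment, N m; "finger_gap": finger opening in mm.
Only numpy, scipy, OpenCV 4.12 (cv2) and the standard library are available. Lean on these libraries where they do the work, as an engineer would, in place of code of your own. Each camera call takes 0.05 s, during which the arm holds its last target. There are 200 camera calls.

## Task

On the phone repair bench, push the red-cased phone along the mat with the fingertips until its long side is flat against the back fence of the blue jig and its end is against the end stop, and push the yellow clamp along the fence until it closes up against the phone's other end. Only push: the phone stays flat on the mat and is never lifted or tipped, and the small things lying around stay where they are.

Things in the scene. Friction and masses are not known exactly. Their poses are not given: they have to be found in the camera images.
- jig: Blue L of two bars, 16 mm wide, 10 mm high, fixed on the grey mat (mat top 3 mm above the table). Origin: on the mat, on the back fence's inner face. x points through the fence, away from the robot; y along it to the end stop. Fence: inner face x = 0, y -219 to +181 mm. Stop: inner face y = +165 mm, x -70 to +16 mm. The phone goes on the mat in the corner, x < 0, y < 165 mm
- stop_corner (a point): Inner corner of the jig where the back fence meets the end stop (jig x 0, y +165 mm), half-way up the bars (5 mm above the mat); axes as the jig's. The jig is placed and turned differently each time but never moves in a run
- clamp (a joint): Yellow cross bar that slides along the back fence (jig +y), in m: 0 = farthest from the end stop, grows towards it, travel ends at 0.200. At value q its inner face is at jig y = q - 0.165; it meets the 152 mm long phone lying against the end stop at 0.178. About 2 N of friction; stays where it is left
- clamp_face (a point): Middle of the clamp's inner face (facing the end stop), 11.5 mm above the mat, at jig x -35 mm; axes as the jig's. The bar spans jig x -68 to -2 mm, is 16 mm thick (outer face at y -16 mm from this point), top 22 mm above the mat; its carriage, 30 x 34 mm, same top, rides over the fence
- phone_center (a point): Loose phone in a red bumper case, black screen up, lying flat on the mat in front of the back fence, about 0.2 kg; 76 mm (its x) by 152 mm (its y, long) by 12 mm thick. Point: its centre, half-way up (6 mm above the mat). Its y axis starts within about 20 degrees of the fence's direction
- glue: Bystander, loose: small white bottle with black cap, 28 mm across, 58 mm tall, standing. Origin: centre of its underside
- flux: Bystander, loose: amber jar with green cap, 36 mm across, 50 mm tall, standing behind the back fence. Origin: centre of its underside
- dish: Bystander, loose: steel dish, 64 mm across, 20 mm high, behind the back fence. Origin: centre of its underside
- battery: Bystander, loose: flat black battery with white label, 42 x 70 x 6 mm, lying near the clamp end of the jig. Origin: centre of its underside
- driver: Bystander, loose: lying screwdriver with blue handle, 150 mm long, beyond the end stop. Origin: centre of its underside
- tape: Bystander, loose: green ring of tape lying flat, 54 mm across, 14 mm high, behind the back fence. Origin: centre of its underside
Not all that is in view belongs to the job. Of the things like the part that bears phone_center, leave any that is pink; of the rest the larger one is meant.

How it is judged (in metres and radians):
At the end, for the whole second after the job is handed in: The phone lies flat and still on the mat in the jig's corner, long side within 3 mm of the back fence, end within 3 mm of the end stop, square to the fence within 0.03 rad, and the clamp has been slid to within 3.5 mm of its closed position (joint above 0.1745) (x of phone_center in the frame of jig between -0.041 and -0.035 m and y of phone_center in the frame of jig between 0.086 and 0.092 m and angle between the y axis of phone_center and the y axis of jig, either way round below 0.03 rad and angle between phone_center's own z axis and vertical below 0.05 rad and height (world z) of phone_center below 0.012 m and value of joint clamp above 0.1745 m and linear speed of phone below 0.01 m/s); the robot touches nothing.
It fails at once if the phone is lifted off the mat (its centre rises more than 8 mm) (height (world z) of phone_center above 0.017 m).
It fails at once if the phone is tipped by more than 0.15 rad (angle between phone_center's own z axis and vertical above 0.15 rad).
It fails at once if one of the small things around (glue, flux, dish, battery, screwdriver, tape) is moved more than 15 mm (distance of any of glue, flux, dish, battery, driver, tape from where it was at the start of the episode above 0.015 m).
It also fails if it takes over 58 s, if anything falls off the work surface, if the arm or the gripper's body presses on something with over 40 N, if the wrist force passes 120 N, or if a joint passes its speed limit or range.

## Working session

There is one attempt and no reset: what is moved stays moved. The work goes in short steps, Python scripts to look and compute and a shell command to move; the robot and the scene stay as the last step left them, time stands still between calls to the robot, and variables do not carry over. Pictures are saved under pics/ and viewed, about 8 in all and at most 12, crops included, and the job is handed in when it is done.

```bash
mkdir -p pics; ls; python3 - <<'E'
from plant import robot
import cv2,numpy as np
for n in ("top","side"):
    d=robot.get_image(n)
    cv2.imwrite(f"pics/{n}0.png",d["frame"][:,:,::-1])
    np.savez(f"{n}0.npz",**d)
    print(n,d["K"].round(1).tolist(),d["view"].round(3).tolist())
print(robot.read_state())
E
```

```text
pics
top [[391.1, 0.0, 324.1], [0.0, 391.1, 200.7], [0.0, 0.0, 1.0]] [[0.032, -0.999, -0.005, 3.433], [-0.978, -0.031, -0.206, 586.107], [0.206, 0.011, -0.979, 816.613], [0.0, 0.0, 0.0, 1.0]]
side [[476.7, 0.0, 306.0], [0.0, 476.7, 200.8], [0.0, 0.0, 1.0]] [[-0.882, -0.472, 0.001, 542.215], [-0.248, 0.461, -0.852, 189.694], [0.402, -0.752, -0.523, 815.796], [0.0, 0.0, 0.0, 1.0]]
{'clock': 0.1, 'qpos': array([-8.31993818e+01,  2.05960617e+01,  8.65922364e+01,  1.19074098e-03,
        7.29091117e+01, -6.59394942e+00]), 'dq': array([ 0.02738799, -0.10890924, -0.05309959,  0.0327604 , -0.03624725,
        0.06413797]), 'joint_efforts': array([-1.32171361e-03, -5.28652740e+01, -2.79349798e+01, -3.29742761e-04,
        5.00940296e-03,  4.73570503e-05]), 'tool_pos': array([ 138.92855999, -583.06694368,  230.51788101]), 'tcp_rot': array([-1.79987684e+02,  9.66348723e-02, -7.66057729e+01]), 'wrist_force': array([-0.48375636, -0.67111234,  0.46817557]), 'torque': array([0.02679709, 0.00471218, 0.00787281]), 'finger_gap': 85.55640277642317}
```

View pics/top0.png

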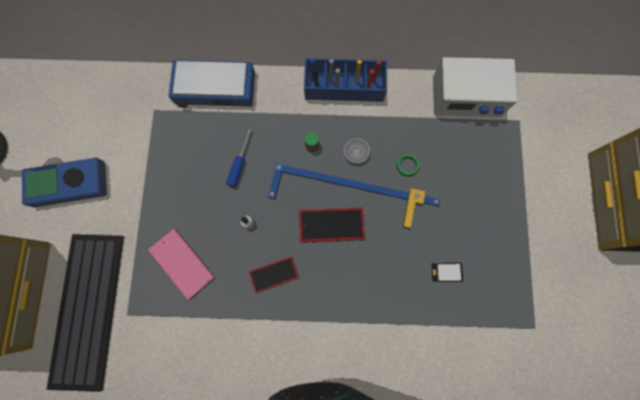

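View pics/side0.png

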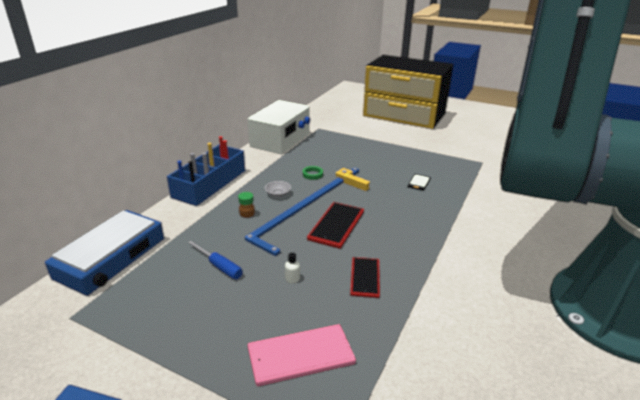

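Top view: three phone-like things: pink at (181,264), excluded; small red-cased at (274,274); large red-cased at (332,225). The large red one is meant. The fence runs from (280,168) to (437,202), with the stop on the left. The clamp is at (413,207) and the glue at (247,221). Next I'll measure and make a confirming crop.

```bash
cat > h.py <<'E'
import numpy as np,cv2
from plant import robot
def ray(d,uv,z):
    V=d["view"];R=V[:3,:3];t=V[:3,3];c=-R.T@t
    uv=np.atleast_2d(np.asarray(uv,float))
    p=np.c_[uv,np.ones(len(uv))]@np.linalg.inv(d["K"]).T@R
    return (c+p*((z-c[2])/p[:,2])[:,None])[:,:2]
def mask(f,c):
    h=cv2.cvtColor(f,cv2.COLOR_RGB2HSV);H,S,V=[h[...,i].astype(int) for i in range(3)]
    return {"blue":(abs(H-108)<10)&(S>150)&(V>70),"yellow":(abs(H-23)<6)&(S>150)&(V>120),
     "red":((H<8)|(H>172))&(S>130)&(V>60)}[c].astype(np.uint8)
def comp(m,uv):
    n,l,s,c=cv2.connectedComponentsWithStats(m,connectivity=8)
    ids=[i for i in range(1,n) if s[i,4]>=15]
    i=min(ids,key=lambda i:np.hypot(*(c[i]-uv)));ys,xs=np.where(l==i);return np.c_[xs,ys]
def rect(P):
    (c,wh,a)=cv2.minAreaRect(P.astype(np.float32));b=cv2.boxPoints((c,wh,a))
    e=[b[1]-b[0],b[2]-b[1]];L=max(e,key=np.linalg.norm)
    if L[1]<0:L=-L
    return np.array(c),sorted(wh),np.degrees(np.arctan2(L[1],L[0]))
E
python3 - <<'E'
from h import *
d=dict(np.load("top0.npz"));f=d["frame"]
for n,uv in(("big",(332,225)),("small",(274,274))):
    m=comp(mask(f,"red"),uv);print(n,rect(ray(d,m,15)))
b=comp(mask(f,"blue"),(350,182)); W=ray(d,b,13);print("bluepx",len(b))
print("blue hull",cv2.approxPolyDP(cv2.convexHull(W.astype(np.float32)),6,True)[:,0].round())
b2=comp(mask(f,"blue"),(425,200));print("blue2",b2.min(0),b2.max(0))
y=comp(mask(f,"yellow"),(413,207));W=ray(d,y,25);print("yel",cv2.approxPolyDP(cv2.convexHull(W.astype(np.float32)),4,True)[:,0].round())
for n,uv,z in(("corner in",(283,172.5),13),("fence end",(437,202),13),("glue base",(248,226),3),("stop end",(272,196),13),("battery",(447,272),9)):print(n,ray(d,uv,z).round(1))
c=f[150:300,220:460,::-1];cv2.imwrite("pics/crop0.png",cv2.resize(c,None,fx=3.3,fy=3.3,interpolation=cv2.INTER_CUBIC))
# depth-based check of phone top
V=d["view"];z=d["range_z"][225,332];p=np.linalg.inv(d["K"])@[332,225,1]*z;print("phone pt",V[:3,:3].T@(p-V[:3,3]))
E
```

```text
big (array([539.4755249 ,   3.59186554]), [74.16516876220703, 148.59120178222656], np.float32(94.11529))
small (array([420.92980957, 131.84625244]), [49.93405532836914, 100.77989959716797], np.float32(111.246475))
bluepx 720
blue hull [[ 623.  150.]
 [ 616.  143.]
 [ 616. -174.]
 [ 678.  125.]
 [ 668.  141.]]
blue2 [425 198] [432 203]
yel [[ 624. -207.]
 [ 628. -181.]
 [ 551. -164.]
 [ 540. -166.]
 [ 542. -177.]
 [ 597. -206.]]
corner in [[662.  123.7]]
fence end [[ 601.  -244.4]]
glue base [[531.1 200.6]]
stop end [[603.3 146.7]]
battery [[ 438.8 -263.9]]
phone pt [537.94457047   2.21478865  15.64616544]
```

View pics/crop0.png

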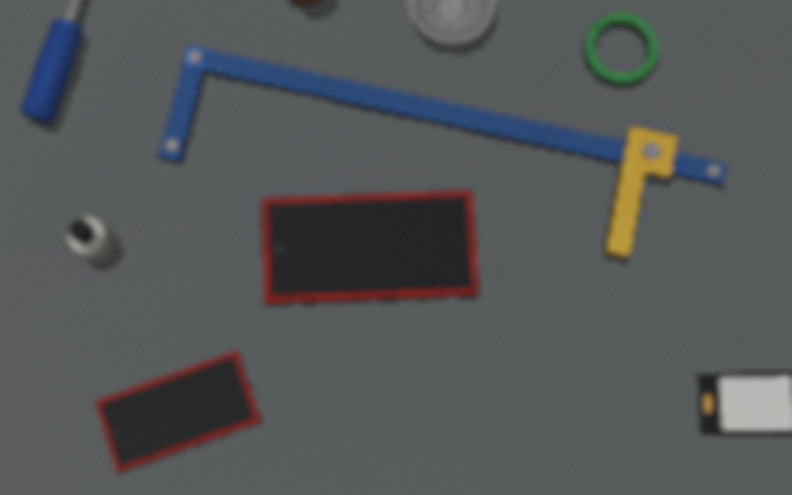

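The crop confirms the large red phone at crop (370,247), with the small one at (178,412) and the clamp at (640,190). Next, a finer fit of the fence.

```bash
cat >> h.py <<'E'
def jig(d):
    m=mask(d["frame"],"blue");b=comp(m,(350,182));W=ray(d,b,13)
    s=W[(W[:,1]<100)]
    vx,vy,x0,y0=cv2.fitLine(s.astype(np.float32),cv2.DIST_HUBER,0,.01,.01).ravel()
    yd=np.array([vx,vy])*np.sign(vy);xd=np.array([yd[1],-yd[0]]);c0=np.array([x0,y0])
    J=np.c_[(W-c0)@xd,(W-c0)@yd]
    st=J[J[:,0]<-18]; yi=st[:,1].mean()-8
    org=c0-8*xd+(yi-165)*yd
    return org,xd,yd,(J[abs(J[:,1])<50,0].min(),J[abs(J[:,1])<50,0].max(),st[:,1].min(),st[:,1].max(),st[:,0].min())
def toj(J,p): return np.array([(p-J[0])@J[1],(p-J[0])@J[2]])
def tow(J,q): return J[0]+q[0]*J[1]+q[1]*J[2]
E
python3 - <<'E'
from h import *
d=dict(np.load("top0.npz"));J=jig(d);np.savez("jig.npz",o=J[0],x=J[1],y=J[2]);print(J,np.degrees(np.arctan2(J[2][1],J[2][0])))
c,wh,a=rect(ray(d,comp(mask(d["frame"],"red"),(332,225)),15));print("phone jig",toj(J,c),a)
print("start push",tow(J,(-178,24)),"clamp start",tow(J,(-35,-220)),"target",tow(J,(-38,89)))
E
python3 -m inch '[[[0.05,0.05,0,],[0,0,-0.06],0],[[0.05,0.05,0],[0,0,-0.06],0],[[0.05,0.05,0],[0,0,-0.06],0],[[0.05,0.05,0],[0,0,-0.06],0],[[0.05,0.05,0],[0,0,-0.06],0],[[0.05,0.05,0],[0,0,-0.06],0],[[0.02,0.05,0],[0,0,-0.06],0],[[0,0.05,0],[0,0,0],0],[[0,0.05,0],[0,0,0],0],[[0,0.05,0],[0,0,0],0],[[0,0.05,0],[0,0,0],0],[[0,0.05,0],[0,0,0],0]]'
```

```text
(array([633.31749316, -34.17290512]), array([ 0.9814572 , -0.19168147], dtype=float32), array([0.19168147, 0.9814572 ], dtype=float32), (np.float64(-5.879483359693739), np.float64(5.90191711906493), np.float64(169.19443337112938), np.float64(180.84006752410733), np.float64(-59.208995744007204))) 78.949066
phone jig [-99.34067988  19.07673824] 94.11529
start push [463.21847697  23.50136741] clamp start [ 556.79656573 -243.38463131] target [613.08177157  60.46067652]invalid input: not JSON, or not a number
```

```bash

python3 -m inch '[[[0.05,0.04,0],[0,0,-0.06],0],[[0.05,0.04,0],[0,0,-0.06],0],[[0.05,0.04,0],[0,0,-0.06],0],[[0.05,0.04,0],[0,0,-0.06],0],[[0.04,0.05,0],[0,0,-0.06],0],[[0.04,0.05,0],[0,0,-0.06],0],[[0.04,0.05,0],[0,0,-0.06],0],[[0,0.05,0],[0,0,0],0],[[0,0.05,0],[0,0,0],0],[[0,0.05,0],[0,0,0],0],[[0,0.05,0],[0,0,0],0],[[0,0.05,0],[0,0,0],0]]'
```

```text
clock: 1.3
tool_pos: [388.2, -89.6, 231.1]
tcp_rot: [180.0, 0.0, -100.7]
wrist_force: [1.8, 0.7, -0.7]
finger_gap: 42.6
```

```bash

python3 -m inch '[[[0.03,0.04,0],[0,0,0],0],[[0.03,0.04,0],[0,0,0],0],[[0.015,0.03,0],[0,0,0],0],[[0,0,-0.04],[0,0,0],0],[[0,0,-0.04],[0,0,0],0],[[0,0,-0.04],[0,0,0],0],[[0,0,-0.04],[0,0,0],0],[[0,0,0],[0,0,0],0]]'
```

```text
clock: 2.1
tool_pos: [459.5, 18.9, 67.2]
tcp_rot: [179.4, -0.0, -100.7]
wrist_force: [0.2, -0.2, 1.0]
finger_gap: 42.4
```

```bash

python3 -m inch '[[[0.002,0.004,-0.03],[0,0,-0.006],0],[[0,0,-0.02],[0,0,0],0],[[0,0,-0.011],[0,0,0],0],[[0,0,0],[0,0,0],0],[[0,0,0],[0,0,0],0]]'
python3 - <<'E'
from h import *
for n in("side","wrist"):
    d=robot.get_image(n);f=d["frame"][:,:,::-1]
    if n=="side": f=cv2.resize(f[150:320,240:460],None,fx=1.8,fy=1.8)
    else: f=f[::1,::1][:, 120:520]
    cv2.imwrite(f"pics/{n}1.png",f)
a=cv2.imread("pics/side1.png");b=cv2.imread("pics/wrist1.png");h=400
b=b[:h];a=cv2.resize(a,(400,309));a=cv2.copyMakeBorder(a,0,h-309,0,0,0)
cv2.imwrite("pics/s1.png",np.hstack([a,b]))
E
```

```text
clock: 2.6
tool_pos: [466.6, 22.3, 11.3]
tcp_rot: [-179.9, 0.0, -101.0]
wrist_force: [0.5, 0.2, 0.1]
finger_gap: 42.4
```

View pics/s1.png

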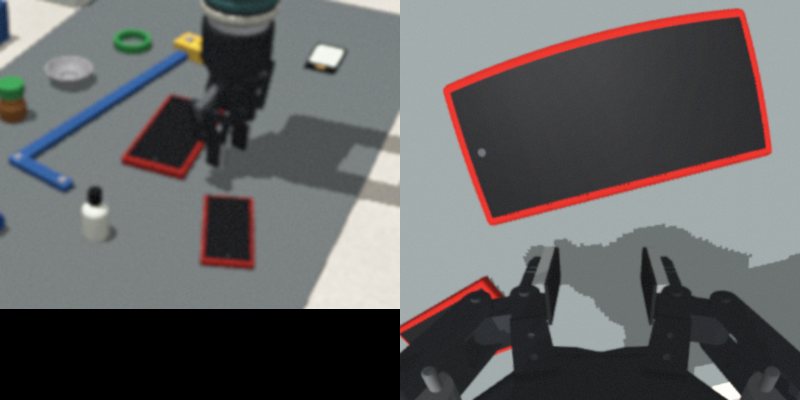

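The side view (left) shows the fingertips just in front of the phone's rear long side. The wrist view (right) shows the phone ahead, with the small phone clear to the left. Next I'll lower the tool and push.

```bash

python3 -m inch '[[[0,0,-0.004],[0,0,0],0],[[0,0,-0.003],[0,0,0],0],[[0,0,0],[0,0,0],0],[[0.005,-0.001,0],[0,0,0],0],[[0.005,-0.001,0],[0,0,0],0],[[0.005,-0.001,0],[0,0,0],0],[[0.005,-0.001,0],[0,0,0],0],[[0.005,-0.001,0],[0,0,0],0],[[0.005,-0.001,0],[0,0,0],0],[[0.005,-0.001,0],[0,0,0],0],[[0.005,-0.001,0],[0,0,0],0],[[0,0,0],[0,0,0],0]]'
cat >> h.py <<'E'
def see(name=None):
    d=robot.get_image("top");J=[np.load("jig.npz")[k] for k in "oxy"];s=robot.read_state()
    P=ray(d,comp(mask(d["frame"],"red"),(315,200)),15)
    c,wh,a=rect(P);print("phone jig",toj(J,c).round(1),np.round(wh,1),"ang",a-78.95)
    y=ray(d,comp(mask(d["frame"],"yellow"),(400,200)),25);Y=np.array([toj(J,p) for p in y])
    b=Y[(Y[:,0]<-15)];print("clamp y",b[:,1].min().round(1),b[:,1].max().round(1),"x",b[:,0].min().round(1))
    print("tcp jig",toj(J,s["tool_pos"][:2]).round(1),s["tool_pos"].round(1),s["wrist_force"].round(1),s["clock"])
    if name: cv2.imwrite(f"pics/{name}.png",cv2.resize(d["frame"][120:320,200:480,::-1],None,fx=2.8,fy=2.8))
E
python3 -c "from h import *;see()"
```

```text
clock: 3.9
tool_pos: [507.3, 14.2, 3.4]
tcp_rot: [-179.9, 0.0, -101.0]
wrist_force: [-0.3, 0.2, -0.3]
finger_gap: 42.5
phone jig [302.    1.6] [18.9 76.2] ang 83.637375
clamp y -158.5 -142.8 x -67.5
tcp jig [-133.5   23.3] [506.8  14.2   3.3] [-0.7 -0.3  0.5] 3.95
```

```bash
python3 - <<'E'
s=open("h.py").read()
s=s.replace('P=ray(d,comp(mask(d["frame"],"red"),(315,200)),15)','m=mask(d["frame"],"red");m[:140]=0;m[252:]=0;m[:,:250]=0;ys,xs=np.where(m);P=ray(d,np.c_[xs,ys],15)')
open("h.py","w").write(s)
E
python3 -c "from h import *;see('t2')"
```

```text
phone jig [-628.1  -87.9] [0. 0.] ang -78.95
clamp y -158.1 -142.8 x -67.5
tcp jig [-133.9   23.2] [506.3  14.3   3.3] [-0.8 -0.4 -0.1] 4.0
```

View pics/t2.png

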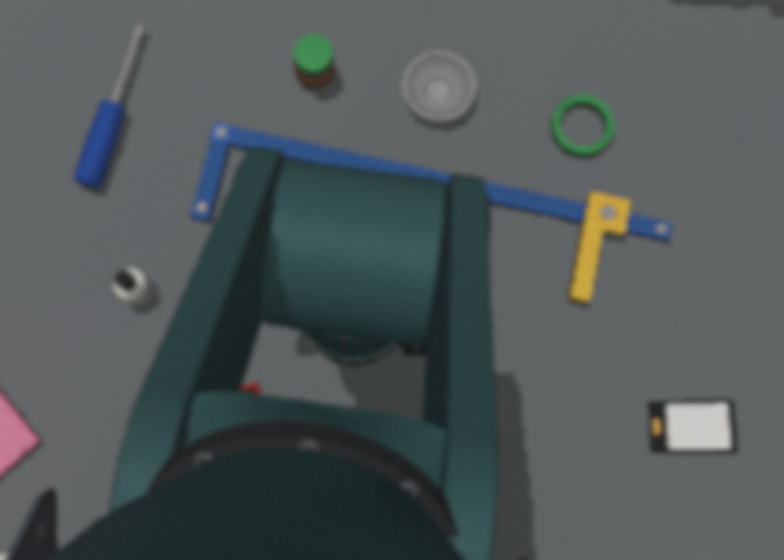

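The arm hides the phone in the top view, so I'll measure it with the wrist camera (equidistant rays onto z = 15).

```bash
cat >> h.py <<'E'
from scipy.spatial.transform import Rotation as Ro
def wray(d,s,uv,z):
    K=d["K"];T=d["tool_from_camera"];uv=np.asarray(uv,float)
    v=np.c_[(uv[:,0]-K[0,2])/K[0,0],(uv[:,1]-K[1,2])/K[1,1]];r=np.hypot(*v.T)+1e-9
    c=np.c_[v*(np.sin(r)/r)[:,None],np.cos(r)]
    R=Ro.from_euler("xyz",s["tcp_rot"],degrees=True).as_matrix()
    o=R@T[:3,3]+s["tool_pos"];p=c@T[:3,:3].T@R.T
    k=(z-o[2])/p[:,2];return (o+p*k[:,None])[:,:2],k>0
def wsee(name=None):
    s=robot.read_state();d=robot.get_image("wrist");J=[np.load("jig.npz")[k] for k in "oxy"]
    n,l,st,ce=cv2.connectedComponentsWithStats(mask(d["frame"],"red"),connectivity=8)
    for i in range(1,n):
        if st[i,4]<60: continue
        ys,xs=np.where(l==i);P,k=wray(d,s,np.c_[xs,ys],15);P=P[k]
        if len(P)<60: continue
        c,wh,a=rect(P);Q=(P-J[0])@np.array(J[1:]).T
        print("red",st[i].tolist(),"jig",toj(J,c).round(1),np.round(wh,1),"ang",round(float(a-78.95),2),"jig bounds",Q.min(0).round(1),Q.max(0).round(1))
    print("tcp jig",toj(J,s["tool_pos"][:2]).round(1),s["tool_pos"].round(1),s["tcp_rot"].round(1),s["wrist_force"].round(1),s["clock"])
    if name: cv2.imwrite(f"pics/{name}.png",d["frame"][:,:,::-1])
E
python3 -c "from h import *;wsee('w2')"
```

```text
red [174, 71, 326, 180, 7362] jig [-79.3  11.5] [ 74.5 148.6] ang 6.31 jig bounds [-123.2  -65.8] [-34.8  88.9]
red [216, 344, 18, 23, 209] jig [-199.3   81.2] [10.2 19.1] ang -56.66 jig bounds [-209.9   77.9] [-189.1   88.3]
tcp jig [-133.9   23.2] [506.3  14.3   3.3] [-180.    0. -101.] [-0.8 -0.4 -0.1] 4.0
```

View pics/w2.png

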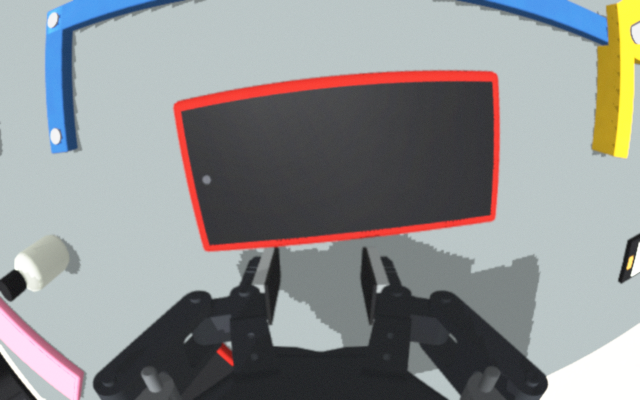

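The wrist view shows the phone pushed from its lower edge by the left fingertip at (270,250), already turning (6° left). The fence is ahead and the glue is clear. Continuing.

```bash

python3 -m inch '[[[0.005,-0.001,0],[0,0,0],0],[[0.005,-0.001,0],[0,0,0],0],[[0.005,-0.001,0],[0,0,0],0],[[0.005,-0.001,0],[0,0,0],0],[[0.005,-0.001,0],[0,0,0],0],[[0.005,-0.001,0],[0,0,0],0],[[0.004,-0.001,0],[0,0,0],0],[[0,0,0],[0,0,0],0],[[0,0,0],[0,0,0],0]]'
python3 -c "from h import *;wsee()"
```

```text
clock: 4.95
tool_pos: [540.4, 7.3, 3.3]
tcp_rot: [-179.9, 0.0, -101.0]
wrist_force: [0.5, -0.5, -0.3]
finger_gap: 42.6
red [188, 86, 323, 164, 7265] jig [-49.3   7. ] [ 74.7 148.3] ang 0.05 jig bounds [-86.7 -67.2] [-11.9  81.2]
red [187, 369, 42, 20, 356] jig [-194.6  103.8] [ 9.  45.4] ang 32.28 jig bounds [-209.3   84. ] [-179.4  121.4]
tcp jig [-99.1  22.9] [540.4   7.3   3.3] [-179.9    0.  -101. ] [ 0.5 -0.5 -0.3] 4.95
```

```bash

python3 -m inch '[[[0.004,-0.001,0],[0,0,0],0],[[0.004,-0.001,0],[0,0,0],0],[[0.003,-0.001,0],[0,0,0],0],[[0.002,0,0],[0,0,0],0],[[0,0,0],[0,0,0],0],[[0,0,0],[0,0,0],0]]'
python3 -c "from h import *;wsee()"
```

```text
clock: 5.6
tool_pos: [553.3, 4.4, 3.4]
tcp_rot: [-180.0, 0.0, -101.0]
wrist_force: [0.1, 0.1, -1.1]
finger_gap: 42.9
red [188, 87, 322, 164, 7208] jig [-36.7   6.6] [ 74.8 148.4] ang 0.04 jig bounds [-74.1 -67.6] [ 0.7 80.8]
red [180, 383, 36, 17, 240] jig [-199.6  113.4] [ 9.6 46.7] ang 32.16 jig bounds [-214.3   95.7] [-183.8  131.7]
tcp jig [-85.9  22.5] [553.3   4.4   3.4] [-180.    0. -101.] [ 0.1  0.1 -1.1] 5.6
```

```bash

for i in 1 2; do python3 -m inch '[[[0.001,0,0],[0,0,0],0],[[0,0,0],[0,0,0],0]]'; done
```

```text
clock: 5.85
tool_pos: [553.7, 4.4, 3.3]
tcp_rot: [180.0, 0.0, -101.0]
wrist_force: [-1.1, 0.9, -0.1]
finger_gap: 42.8
clock: 6.05
tool_pos: [553.7, 4.5, 3.1]
tcp_rot: [179.9, -0.0, -101.0]
wrist_force: [-2.3, -0.1, 3.0]
finger_gap: 42.8
```

```bash

for i in 1 2; do python3 -m inch '[[[0.002,0,0],[0,0,0],0],[[0,0,0],[0,0,0],0],[[0,0,0],[0,0,0],0]]'; done;python3 -c "from h import *;wsee()"
```

```text
clock: 6.35
tool_pos: [553.8, 4.7, 2.8]
tcp_rot: [179.7, -0.0, -101.0]
wrist_force: [-7.6, 0.7, 3.5]
finger_gap: 42.8
clock: 6.65
tool_pos: [553.8, 4.9, 2.5]
tcp_rot: [179.5, -0.0, -101.0]
wrist_force: [-10.1, -0.7, 7.0]
finger_gap: 42.6
red [188, 89, 325, 164, 7229] jig [-36.7   6.6] [ 74.8 148.3] ang -0.01 jig bounds [-74.1 -67.5] [ 0.7 80.8]
red [181, 384, 33, 16, 218] jig [-200.6  114.8] [ 9.5 44.6] ang 31.74 jig bounds [-214.2   98.2] [-185.   132.6]
tcp jig [-85.5  23.1] [553.8   4.9   2.5] [ 179.5   -0.  -101. ] [-10.1  -0.7   7. ] 6.65
```

The phone has stalled flush against the fence (10 N, angle 0°). Now back off, rise, close the gripper, and go behind the clamp.

```bash

python3 -m inch '[[[-0.015,0.003,0.003],[0,0,0],0],[[-0.015,0.003,0],[0,0,0],0],[[0,0,0.04],[0,0,0],0],[[0,0,0.04],[0,0,0],1],[[0,-0.045,0],[0,0,0],1],[[0,-0.045,0],[0,0,0],1],[[0,-0.045,0],[0,0,0],1],[[0.01,-0.045,0],[0,0,0],1],[[0.013,-0.045,0],[0,0,0],1],[[0.013,-0.008,0],[0,0,0],1],[[0,0,0],[0,0,0],1],[[0,0,0],[0,0,0],1]]'
```

```text
clock: 7.9
tool_pos: [564.5, -222.1, 86.0]
tcp_rot: [180.0, 0.0, -101.0]
wrist_force: [-0.5, 0.7, -0.1]
finger_gap: -0.3
```

```bash

python3 -m inch '[[[-0.002,0,-0.03],[0,0,0],1],[[-0.002,0,-0.03],[0,0,0],1],[[0,0,-0.016],[0,0,0],1],[[0,0,0],[0,0,0],1],[[0,0,0],[0,0,0],1]]'
python3 -c "from h import *;wsee('w3')"
```

```text
clock: 8.4
tool_pos: [560.3, -221.3, 10.4]
tcp_rot: [179.9, 0.0, -100.9]
wrist_force: [-0.6, 0.2, -0.1]
finger_gap: 0.2
red [0, 196, 132, 107, 2906] jig [-35.9  -0.2] [ 74.4 155.1] ang -0.06 jig bounds [-73.  -77.7] [ 1.4 77.4]
red [32, 362, 54, 38, 419] jig [-226.8  105.7] [ 50.9 111.4] ang 32.56 jig bounds [-257.1   49.4] [-177.1  165.3]
tcp jig [ -35.8 -197.6] [ 560.3 -221.3   10.4] [ 179.9    0.  -100.9] [-0.6  0.2 -0.1] 8.4
```

View pics/w3.png

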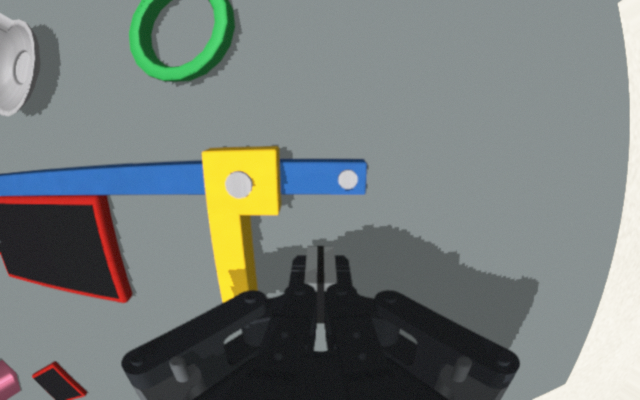

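The wrist view shows the closed fingertips at (320,260) on the outer side of the clamp bar (235,250), clear of the carriage. Pushing along jig +y.

```bash

python3 -m inch '[[[0.0015,0.008,0],[0,0,0],1],[[0.0015,0.008,0],[0,0,0],1],[[0.0015,0.008,0],[0,0,0],1],[[0.0016,0.008,0],[0,0,0],1],[[0.0016,0.008,0],[0,0,0],1],[[0.0016,0.008,0],[0,0,0],1],[[0.0016,0.008,0],[0,0,0],1],[[0.0016,0.008,0],[0,0,0],1],[[0.0016,0.008,0],[0,0,0],1],[[0.0016,0.008,0],[0,0,0],1],[[0.0016,0.008,0],[0,0,0],1],[[0,0,0],[0,0,0],1]]'
python3 -c "from h import *;wsee()"
```

```text
clock: 9.65
tool_pos: [578.1, -133.1, 10.1]
tcp_rot: [180.0, 0.0, -101.0]
wrist_force: [-0.9, -0.9, -0.5]
finger_gap: 0.0
red [39, 197, 215, 118, 4050] jig [-36.    4.3] [ 74.4 151.6] ang -0.04 jig bounds [-73.3 -71.5] [ 1.2 80.1]
red [76, 383, 58, 17, 376] jig [-207.5  121.3] [ 23.6 111.4] ang 23.64 jig bounds [-239.6   65.5] [-176.6  168.9]
tcp jig [ -35.3 -107.7] [ 578.1 -133.1   10.1] [ 180.    0. -101.] [-0.9 -0.9 -0.5] 9.65
```

```bash

python3 -m inch '[[[0.0012,0.006,0],[0,0,0],1],[[0.0012,0.006,0],[0,0,0],1],[[0.0012,0.006,0],[0,0,0],1],[[0.0012,0.006,0],[0,0,0],1],[[0.0012,0.006,0],[0,0,0],1],[[0.0012,0.006,0],[0,0,0],1],[[0.0012,0.006,0],[0,0,0],1],[[0.0012,0.006,0],[0,0,0],1],[[0.0012,0.006,0],[0,0,0],1],[[0.0012,0.006,0],[0,0,0],1],[[0.0012,0.006,0],[0,0,0],1],[[0,0,0],[0,0,0],1]]'
python3 -c "from h import *;wsee('w4')"
```

```text
clock: 10.9
tool_pos: [592.1, -67.5, 10.4]
tcp_rot: [-179.9, 0.0, -101.0]
wrist_force: [-0.5, 0.4, -0.6]
finger_gap: 0.2
red [47, 199, 214, 117, 3349] jig [-36.1  65.2] [ 74.4 147.1] ang 0.08 jig bounds [-73.3  -8.3] [  1.2 138.7]
tcp jig [-34.1 -40.6] [592.1 -67.5  10.4] [-179.9    0.  -101. ] [-0.5  0.4 -0.6] 10.9
```

View pics/w4.png

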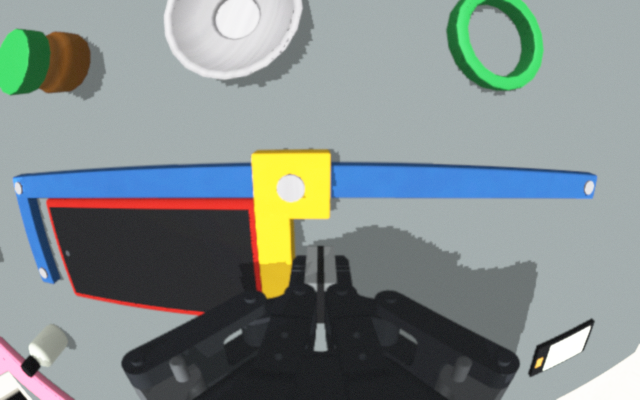

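The wrist view shows the phone flat along the fence, with the clamp bar at (275,260) against its end and a gap of about 25 mm left to the stop at (40,230).

```bash

python3 -m inch '[[[0.0008,0.004,0],[0,0,0],1],[[0.0008,0.004,0],[0,0,0],1],[[0.0008,0.004,0],[0,0,0],1],[[0.0008,0.004,0],[0,0,0],1],[[0.0006,0.003,0],[0,0,0],1],[[0,0,0],[0,0,0],1]]'
for i in 1 2 3 4; do python3 -m inch '[[[0.0004,0.002,0],[0,0,0],1],[[0,0,0],[0,0,0],1]]' | sed -n '2p;4p'; done
python3 -c "from h import *;wsee()"
```

```text
clock: 11.55
tool_pos: [595.7, -49.0, 10.5]
tcp_rot: [-180.0, 0.0, -101.0]
wrist_force: [0.9, -0.1, -0.2]
finger_gap: -0.1
tool_pos: [595.6, -47.3, 10.3]
wrist_force: [1.4, -2.3, 0.4]
tool_pos: [595.9, -45.4, 10.2]
wrist_force: [0.7, -3.3, 1.2]
tool_pos: [596.2, -43.9, 10.3]
wrist_force: [0.4, -5.3, 1.3]
tool_pos: [596.3, -43.7, 10.3]
wrist_force: [-1.6, -13.1, 2.0]
red [46, 198, 216, 118, 3449] jig [-36.   88.7] [ 74.7 147.1] ang -0.0 jig bounds [-73.4  15.1] [  1.3 162.2]
tcp jig [-34.5 -16.4] [596.3 -43.7  10.3] [ 180.    -0.2 -100.9] [ -1.6 -13.1   2. ] 12.35
```

```bash

python3 -m inch '[[[0.0004,0.002,0],[0,0,0],1],[[0,0,0],[0,0,0],1],[[0,0,0],[0,0,0],1]]'
python3 -m inch '[[[-0.003,-0.015,0],[0,0,0],1],[[-0.004,-0.02,0],[0,0,0],1],[[0,0,0.03],[0,0,0],1],[[0,0,0.05],[0,0,0],1],[[0,0,0.05],[0,0,0],1],[[0,-0.05,0.03],[0,0,0],1],[[0,-0.05,0],[0,0,0],1],[[0,-0.05,0],[0,0,0],1],[[0,-0.05,0],[0,0,0],1],[[0,-0.05,0],[0,0,0],1],[[0,-0.05,0],[0,0,0],1],[[0,0,0],[0,0,0],1]]'
python3 -c "from h import *;see('t5')"
```

```text
clock: 12.7
tool_pos: [596.3, -43.5, 10.3]
tcp_rot: [180.0, -0.3, -100.9]
wrist_force: [-3.8, -20.9, 2.8]
finger_gap: 0.4
clock: 13.9
tool_pos: [589.6, -373.8, 165.4]
tcp_rot: [-179.9, -0.1, -101.3]
wrist_force: [-0.0, -0.0, -0.8]
finger_gap: 0.2
phone jig [-38.   89.8] [ 74.  150.4] ang 0.10144806
clamp y -1.5 14.5 x -68.1
tcp jig [  21.4 -338.1] [ 589.5 -370.1  165.1] [-0.2 -0.7 -0.4] 13.95
```

View pics/t5.png

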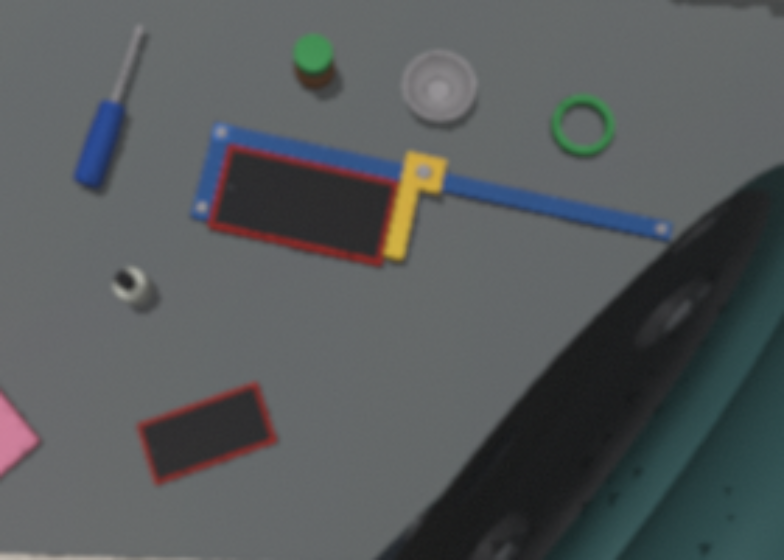

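The top view shows the phone seated in the corner between (220,145) and (390,260), the clamp closed against it at (405,210), and the visible bystanders where they were. Handing in.

```bash
python3 -c "
from plant import robot
print(robot.finish_job(),robot.read_state()['clock'])"
```

```text
the job is handed in; nothing more can be done
the job is handed in; nothing more can be done
```

I pushed the large red-cased phone flat against the back fence with two half-open fingertips. Then, with closed fingertips on the clamp's outer face, I slid the clamp along the fence so that it carried the phone to the end stop. It stalled there at about 21 N. I backed off, raised the arm clear and handed the job in at about 14 s.

**Last checks (top camera):**

| Check | Measured | Required |
|---|---|---|
| Phone centre, jig x | -38.0 mm | -41 to -35 mm |
| Phone centre, jig y | 89.8 mm | 86 to 92 mm |
| Angle to the fence | 0.1° | below 0.03 rad (1.7°) |
| Clamp inner face, jig y | 14.5 mm (joint about 0.178, within camera error) | joint above 0.1745 (9.5 mm) |

- **Camera disagreement:** the wrist camera read phone x as about -36 mm, roughly 2 mm off the top view. That is within the calibration error, and the phone stalled firmly against both the fence and the stop.
- **Bystanders:** the glue, flux, dish, driver and tape look unmoved. The arm hid the battery in the last picture, but the tool stayed more than 100 mm away from it.

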